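# Fill the empty battery cup, then rock the isolating plug free

## Task

Get the battery rack ready for its check: put one of the spare batteries standing on the table, upright, into the rack's empty cup and let go of it. Then take the orange isolating plug by its handle and rock it side to side in its socket, along the length of the rack, leaning it well over toward the batteries first and then away from them, until it comes free of its tight socket without dragging the spring-mounted socket up with it (a straight pull would). Finish still holding the plug steady and upright just clear above its socket, a centimetre or two over it, touching nothing else; leave the other batteries of the rack and the things around alone.

Things in the scene. Friction and masses are not known exactly. Their poses are not given: they have to be found in the camera images.
- rack: aluminium plate 110 (x) x 336 (y) x 8 thick, fixed to the table; origin: centre of its underside; its y axis runs along the row of three cups and the socket. Cups: centres at y = -12, 52, 116; socket centre at y = -115 (all x = 0).
- cup_a: one of three identical black square cups (56 x 56 x 24 tall) in a row on the rack; origin: centre of its underside (on the rack's plate). Its round well is open at the top, 38 dia, floor 4 above the origin (20 deep); a seated battery stands on that floor and shows 40 above the cup. Any one of the three may be the empty one.
- cup_b: one of three identical black square cups (56 x 56 x 24 tall) in a row on the rack; origin: centre of its underside (on the rack's plate). Its round well is open at the top, 38 dia, floor 4 above the origin (20 deep); a seated battery stands on that floor and shows 40 above the cup. Any one of the three may be the empty one.
- cup_c: one of three identical black square cups (56 x 56 x 24 tall) in a row on the rack; origin: centre of its underside (on the rack's plate). Its round well is open at the top, 38 dia, floor 4 above the origin (20 deep); a seated battery stands on that floor and shows 40 above the cup. Any one of the three may be the empty one.
- cell_a: D-size battery (dark blue, orange band near the top), cylinder 33 dia x 60 tall, the top 4 being a narrow nipple, 0.14 kg; origin: centre of its underside (1.5 below what it stands on), z up along it. Stands in a cup of the rack from the start.
- cell_b: D-size battery (dark blue, orange band near the top), cylinder 33 dia x 60 tall, the top 4 being a narrow nipple, 0.14 kg; origin: centre of its underside (1.5 below what it stands on), z up along it. Stands in a cup of the rack from the start.
- cell_c: D-size battery (dark blue, orange band near the top), cylinder 33 dia x 60 tall, the top 4 being a narrow nipple, 0.14 kg; origin: centre of its underside (1.5 below what it stands on), z up along it. A spare, standing on the table to the right of the rack.
- cell_d: D-size battery (dark blue, orange band near the top), cylinder 33 dia x 60 tall, the top 4 being a narrow nipple, 0.14 kg; origin: centre of its underside (1.5 below what it stands on), z up along it. A spare, standing on the table to the right of the rack.
- plug: isolating plug, about 0.12 kg: a flat black foot 30 (x) x 64 (y) x 6 thick with half-round brass ends at y = +-32 (radius 3, centres at y = +-29, z = 3), and on it an orange upright handle with three black ribs, 22 (x) x 34 (y), from z = 6 to z = 70. Origin (= point plug_foot): centre of the foot's underside; axes parallel to the rack's.
- plug_foot (a point): centre of the underside of the plug's foot. Grip the upper half of the handle across its 34 width (closing along y), so that it can be tilted firmly about its x axis.
- plug_top (a point): centre of the top of the plug's handle, 70 above plug_foot
- socket_mouth (a point): centre of the top opening of the grey socket (46 x 92 outside, top 32 above the table). The pocket is 34 (x) x 66 (y) and 20 deep; the plug stands on its floor, 12 above the table.
- socket_floor (a point): centre of the pocket's floor. From each end wall (y = +-33) a sprung roller, 8 dia, sticks out 3 at 8 above the floor, over the end of the foot. One end raised alone slips past with about 11 N and is past 10 or more above the floor (12 degrees tilt, other end down as pivot); it then rests on its roller while the other end is raised by tilting back. Both at once take over 20 N.
- socket (a joint): rise of the spring-mounted socket above its seat, in m: 0 = seated. Soft springs hold it down with 15 N; pulling harder lifts it, and it drops back when let go.
- parts_jar: bystander: small white jar with a red lid, 45 dia x 61; origin under its centre
- solder_reel: bystander: reel of solder, 55 dia x 45; origin under its centre
- side_cutters: bystander: red-handled side cutters, 150 x 47 x 12, lying on the table
Mind the look-alikes: they are no part of the job. What is shaped like the cell_b but purple is not meant.

How it is judged:
By the outcome, as a careful person would: the job done as asked, in the order asked, and still so for the second after the job is handed in, while the arm keeps its last pose, push and grip.
It also fails if it takes over 48 s, if anything falls off the work surface, if the arm or the gripper's body presses on something with over 40 N, if the wrist force passes 120 N, or if a joint passes its speed limit or range.

## Robot

A 6-joint arm with a two-finger parallel gripper is mounted at the origin on a cart in front of the work surface, level with it; the furniture and walls round the work are solid. World frame = base frame: x ahead of the robot, y to its left, z up, the work surface at z = 0. Lengths are in m, angles in degrees, forces in N, time in s.
With the tool pointing down it reaches from about 0.375 to 0.9 m from the base axis. Payload 3.1 kg.
Tool frame: the origin (TCP) lies at the very end of the fingers, on their centre line; the grasp point (between the pads) lies 19 mm behind it; z points along the fingers, y is the line along which they close (so a half turn about z gives the same grasp; the last joint's range is limited). The gripper opens to 87 mm and grips with 3 to 60 N. Pads are 19 mm wide; open, the fingers measure 117 mm over their backs; the gripper's body (75 mm by 190 mm) begins 51 mm behind the grasp point.
Start: joints at [-76.347, 30.224, 82.088, -0, 67.689, -10.227], TCP at [0.253, -0.571, 0.187] pointing down, gripper open.
Joint ranges: [-176.69, 176.69], [-43.24, 126.21], [12.49, 139.97], [-82, 262], [0, 151.66], [-163.58, 163.58]. Speed limits (degrees/s): [159.86, 159.86, 180, 180, 180, 180].

## Interface

Orientations are given as a 3x3 rotation matrix whose columns are the frame's x, y, z axes.
In Python, from rig import * gives the robot as it stands.
- The arm moves only by the tool jog_arm, never from a script. Its arguments are lists of equal length, an entry for each row: "delta_pos": the shift along the world's x, y, z in cm, a list of three; "turn": the turn about the world's z in degrees; "grip": the closure, from 0 (fully open) to 1 (shut). In form: {"delta_pos": [[x, y, z], ...], "turn": [turn, ...], "grip": [grip, ...]}. A call has 1 to 12 rows; each row is the pose to reach, as a shift and turn from the pose commanded when the call began; what a row does not reach only later rows make up. A row lasts 1/8 s, in which the tool goes at most 62.5 mm and 10.7 degrees, less where a joint would pass 70% of its speed; a pose out of reach is approached as far as the arm can. A call with a gripper value outside its range is refused whole. The fingers move at their own pace and stop on an object; the grip force is fixed at half the most. Time passes only in rows, so rows that repeat a pose let the fingers close. It gives the time, the measured TCP pose, the force, the opening and the grip force at its end, in the units of the state.
- read_state(): the state, without advancing time (a new reading comes with each control period).
- capture(name): name is "side" or "top"; returns a dict with "color" (384x512x3 uint8, blue, green, red), "fovy" (degrees; the focal length in pixels is half the picture's height over the tangent of half this angle, whatever the lens; pixels are square), "cx", "cy" (the principal point, pixels), "k1" (the pictures are not rectified: a ray, as slopes to the right and down, at radius r is drawn at 1 + k1 r^2 times it, then the intrinsics apply), "camera_from_world" (4x4, takes a point from world to camera coordinates). Camera axes: x right, y up, looking along -z (the intrinsics and any distortion apply to the point x, -y, -z); pixel columns grow to the right and rows downward; lengths in m; the calibration is good to about 2 mm. A picture is of the moment at which its call begins. There is no depth.
- hand_in(): hands the job in; it is judged then, once.
The state is a dict: "time_s": time; "joint_positions": joint angles; "qvel": joint speeds; "tau": joint torques, N m; "position": TCP position; "tcp_rot": TCP orientation; "force": force on the tool from outside, world axes, zero at the start; "moment": the same for the moment, N m; "opening": opening from 0.0 (shut) to 1.0 (fully open); "grasp_force": force on a finger pad.
Only numpy, scipy, OpenCV 4.12 (cv2) and the standard library are available. Lean on these libraries where they do the work, as an engineer would, in place of code of your own. Each camera call takes 0.05 s, during which the arm holds its last target. There are 200 camera calls.

## Working session

There is one attempt and no reset: what is moved stays moved. The work goes in short steps, Python scripts to look and compute and a tool call to move; the robot and the scene stay as the last step left them, time stands still between calls to the robot, and variables do not carry over. Pictures are saved under pics/ and viewed, at most 10 in all, crops included, and the job is handed in when it is done.

Besides the shell and the picture viewer there is one more tool, called after "Call:" by a JSON object that holds its "method" and its "body". jog_arm: Moves the arm, as the interface text tells. Its arguments: {"type":"object","properties":{"delta_pos":{"type":"array"},"turn":{"type":"array"},"grip":{"type":"array"}},"required":["delta_pos","turn","grip"]}

```bash
ls; mkdir -p pics
cat > h.py <<'E'
from rig import *
import numpy as np, cv2
def cam(n):
    c=capture(n); c['f']=192/np.tan(np.radians(c['fovy']/2)); return c
def ray(c,u,v):
    K=np.array([[c['f'],0,c['cx']],[0,c['f'],c['cy']],[0,0,1.]])
    p=np.array([(u-c['cx'])/c['f'],(v-c['cy'])/c['f']]); q=p.copy()
    for _ in range(30): q=p/(1+c['k1']*(q@q))
    M=np.array(c['camera_from_world']); R=M[:3,:3]
    return -R.T@M[:3,3], R.T@np.array([q[0],-q[1],-1])
def onz(c,u,v,z):
    o,d=ray(c,u,v); return o+d*(z-o[2])/d[2]
def proj(c,P):
    M=np.array(c['camera_from_world']); x=M[:3,:3]@np.array(P)+M[:3,3]
    q=np.array([x[0],-x[1]])/-x[2]; q=q*(1+c['k1']*(q@q)); return q*c['f']+[c['cx'],c['cy']]
E
python3 - <<'E'
from h import *
for n in('top','side'):
    c=cam(n); cv2.imwrite(f'pics/{n}0.png',c['color']); print(n,c['fovy'],c['cx'],c['cy'],c['k1'],ray(c,256,192))
    cv2.imwrite(f'pics/{n}0b.png',cv2.resize(c['color'],(800,600),interpolation=cv2.INTER_CUBIC))
s=read_state();print(s)
E
```

```text
pics
top 47.76525456518095 254.1075862213781 194.05323788649 -0.15267404581940597 (array([0.38893294, 0.24644591, 1.15485666]), array([ 0.14946046,  0.01839581, -0.98861754]))
side 56.62891501383004 257.310125101807 193.12319888440786 -0.10164181233568624 (array([ 0.44526988, -0.55918573,  0.65489865]), array([ 0.13042582,  0.82312516, -0.55270021]))
{'time_s': 0.1, 'joint_positions': array([-7.63463634e+01,  3.02718693e+01,  8.21486302e+01, -9.52153578e-04,
        6.76888906e+01, -1.02287583e+01]), 'qvel': array([-0.04143363, -0.08636479, -0.14880205,  0.06271805, -0.04399568,
        0.10071977]), 'tau': array([ 2.29707475e-04, -4.40983844e+01, -1.77150607e+01,  6.35928358e-02,
        5.33457357e-02, -4.39215921e-05]), 'position': array([ 0.25287303, -0.57077363,  0.18599083]), 'tcp_rot': array([[ 9.14375914e-01,  4.04865992e-01, -4.65613734e-04],
       [ 4.04866130e-01, -9.14374096e-01,  1.85163345e-03],
       [ 3.23918277e-04, -1.88160026e-03, -9.99998177e-01]]), 'force': array([-0.17419386,  0.14768583,  0.07895158]), 'moment': array([ 0.00112473,  0.04349296, -0.03097451]), 'grasp_force': 0.0, 'opening': 1.0027699446942357}
```

View pics/top0b.png

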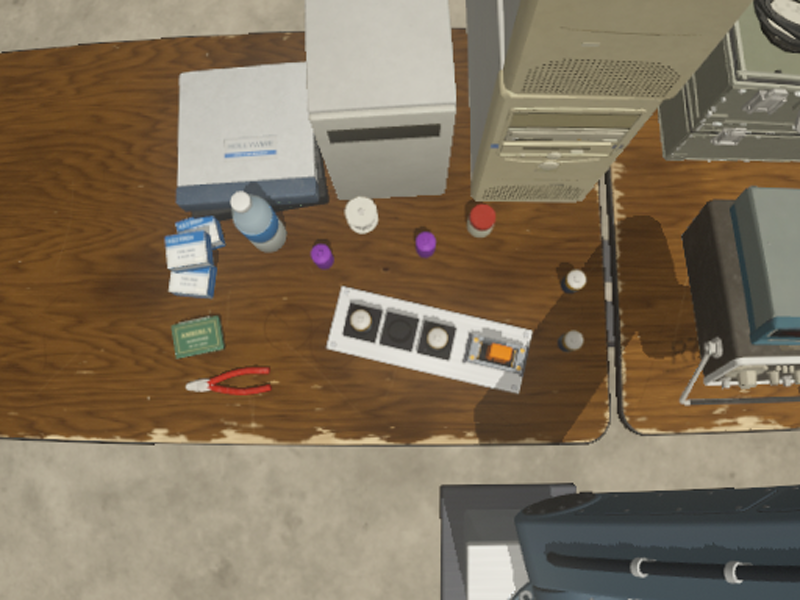

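View pics/side0b.png

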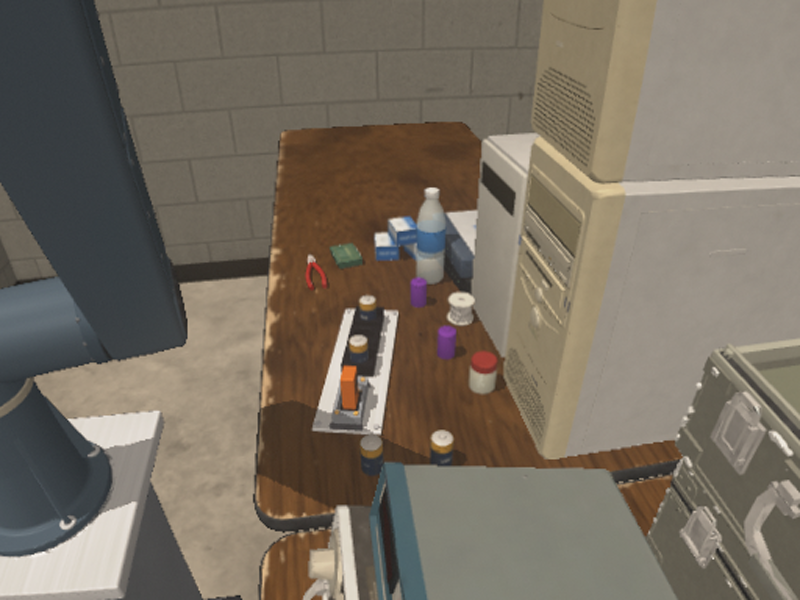

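The top view shows the rack around (430,338) in the 800x600 picture. The middle cup at (400,330) is empty, with batteries at (361,318) and (438,338). The plug is at (502,352), and the spares are at (575,280) and (572,340). The side view agrees: the purple look-alikes are behind the rack and the jar is at (483,372).

```bash
cat >> h.py <<'E'
def blobs(m,amin=15):
    n,l,st,ce=cv2.connectedComponentsWithStats(m.astype(np.uint8)); return [(ce[i],st[i]) for i in range(1,n) if st[i][4]>=amin]
E
python3 - <<'E'
from h import *
c=cam('top'); im=c['color']; hsv=cv2.cvtColor(im,cv2.COLOR_BGR2HSV); H,S,V=cv2.split(hsv)
m=((S<45)&(V>120)).astype(np.uint8); m[:, :200]=0; m[:,345:]=0; m[:182]=0; m[255:]=0
cs,_=cv2.findContours(m,cv2.RETR_EXTERNAL,cv2.CHAIN_APPROX_NONE); k=max(cs,key=cv2.contourArea)
# undistort the contour onto plane z=8mm
P=np.array([onz(c,*p[0],.008)[:2] for p in k]); r=cv2.minAreaRect((P*1000).astype(np.float32)); print('rack',r)
bx=cv2.boxPoints(r); print(bx)
L=np.array(r[0])/1000
e=[bx[1]-bx[0],bx[2]-bx[1]]; v=max(e,key=np.linalg.norm); v/=np.linalg.norm(v); v*=np.sign(v[1])
yv=v; xv=np.array([v[1],-v[0]]); print('yaw',np.degrees(np.arctan2(xv[1],xv[0])))
for n,y in(('c1',-12),('c2',52),('c3',116),('sock',-115)):
    p=L+yv*y/1000; print(n,p,'px top at z=.0705',proj(c,[*p,.0705]),'z=.032',proj(c,[*p,.032]))
for nm,(x0,x1,y0,y1) in {'c1':(265,295,200,232),'c3':(215,247,190,220),'s1':(350,385,165,195),'s2':(350,385,205,232)}.items():
    h=hsv[y0:y1,x0:x1]; mm=(h[...,1]<70)&(h[...,2]>90)
    if nm[0]=='c': mm[:3]=0;mm[-3:]=0
    b=max(blobs(mm),key=lambda t:t[1][4] if 1 else 0); ce=b[0]+[x0,y0]; print(nm,ce,b[1],onz(c,*ce,.0665 if nm[0]=='c' else .0545))
om=(H>5)&(H<20)&(S>180)&(V>150); om[:200]=0;om[250:]=0;om[:,:290]=0
for b in blobs(om): print('or',b, onz(c,*b[0],.082))
s=cam('side'); h=cv2.cvtColor(s['color'],cv2.COLOR_BGR2HSV); om=(h[...,0]>5)&(h[...,0]<20)&(h[...,1]>180)&(h[...,2]>130)
for b in blobs(om): print('side or',b)
p=L+yv*-.115
for q in([*p,.082],[*p,.032]): print('side px',proj(s,q))
t=np.hstack([cv2.resize(im[170:260,200:400],(800,360),interpolation=cv2.INTER_CUBIC)]); cv2.imwrite('pics/z1.png',np.vstack([t,np.zeros((4,800,3),np.uint8),cv2.resize(s['color'][200:310,190:320][:, :],(278,236),interpolation=cv2.INTER_CUBIC).__class__ and cv2.copyMakeBorder(cv2.resize(s['color'][185:310,190:320],(245,236),interpolation=cv2.INTER_CUBIC),0,0,0,555,cv2.BORDER_CONSTANT)]))
E
```

```text
rack ((495.252685546875, 219.8712921142578), (336.3585205078125, 111.86662292480469), 76.15088653564453)
[[400.689    69.96962]
 [509.30362  43.19258]
 [589.8164  369.77295]
 [481.20175 396.55   ]]
yaw -13.849122
c1 [0.49238029 0.20822014] px top at z=.0705 [279.41139715 215.64717362] z=.032 [278.90635036 217.06015965]
c2 [0.50769972 0.27035962] px top at z=.0705 [254.61489619 209.76994736] z=.032 [254.94928968 211.37817654]
c3 [0.52301914 0.3324991 ] px top at z=.0705 [229.97406665 203.91329395] z=.032 [231.13592094 205.71353211]
sock [0.4677256  0.10821441] px top at z=.0705 [319.44684934 225.10110941] z=.032 [317.58511768 226.19767317]
c1 [280.97084548 213.86005831] [  0   3  30  26 343] [0.4972495  0.20409437 0.0665    ]
c3 [228.46439628 202.27863777] [  0   3  32  24 323] [0.52771795 0.3366654  0.0665    ]
s1 [368.53571429 178.25892857] [ 13   8  12  12 112] [ 0.5888593  -0.02499768  0.0545    ]
s2 [366.91818182 217.1       ] [ 11   7  12  12 110] [ 0.48799427 -0.01649001  0.0545    ]
or (array([319.80672269, 225.17647059]), array([313, 220,  15,  11, 119], dtype=int32)) [0.466694   0.10879016 0.082     ]
side or (array([222.52054795, 246.89954338]), array([218, 234,  10,  27, 219], dtype=int32))
side px [222.67395825 237.71927521]
side px [223.86360331 252.74860082]
```

View pics/z1.png

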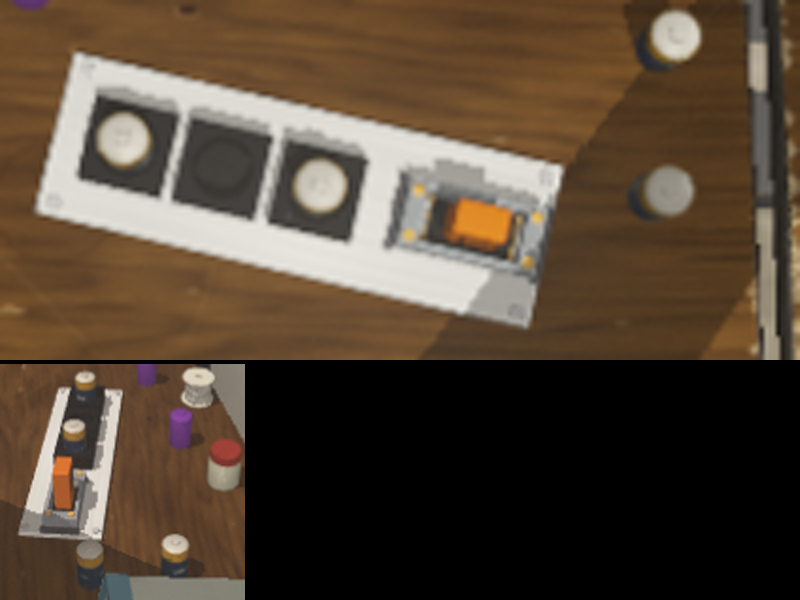

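Call:
{"method": "jog_arm", "body": {"delta_pos": [[0, 0, 6], [0, 0, 12], [0.4, 3, 17], [1.2, 8, 17], [2, 13, 17], [2.8, 18, 17], [3.6, 23, 17], [4.5, 28, 17], [6, 33, 17], [9, 37.5, 17], [13, 41.5, 17], [16, 46, 17]], "turn": [0, 4, 8, 13, 18, 23, 28, 33, 38, 43, 48, 52.3], "grip": [0, 0, 0, 0, 0, 0, 0, 0, 0, 0, 0, 0]}}

```text
time_s: 1.7
position: [0.4142, -0.1101, 0.357]
tcp_rot: [[0.237, 0.972, 0.001], [0.972, -0.237, -0.001], [-0.0, 0.001, -1.0]]
force: [0.1, -0.6, -0.1]
opening: 1.0
grasp_force: 0.0
```

Call:
{"method": "jog_arm", "body": {"delta_pos": [[4, 5, 0], [7.5, 9.5, -4], [7.5, 9.5, -10], [7.5, 9.5, -16], [7.5, 9.5, -22], [7.5, 9.5, -27], [7.5, 9.5, -30.5], [7.5, 9.5, -33], [7.5, 9.5, -33]], "turn": [0, 0, 0, 0, 0, 0, 0, 0, 0], "grip": [0, 0, 0, 0, 0, 0, 0, 0, 0]}}

```text
time_s: 2.82
position: [0.4865, -0.0161, 0.0252]
tcp_rot: [[0.239, 0.971, -0.005], [0.971, -0.239, 0.001], [0.0, -0.005, -1.0]]
force: [0.3, 0.3, 0.4]
opening: 0.998
grasp_force: 0.0
```

Run:
```python
from h import *
a=cam('side')['color'][220:340,180:340]; b=cam('top')['color'][170:260,300:420]
cv2.imwrite('pics/g1.png',np.hstack([cv2.resize(a,(400,300),interpolation=2),cv2.resize(b,(400,300),interpolation=2)]))
print(read_state()['position'])
```

```text
[ 0.48843742 -0.01656593  0.02722992]
```

View pics/g1.png

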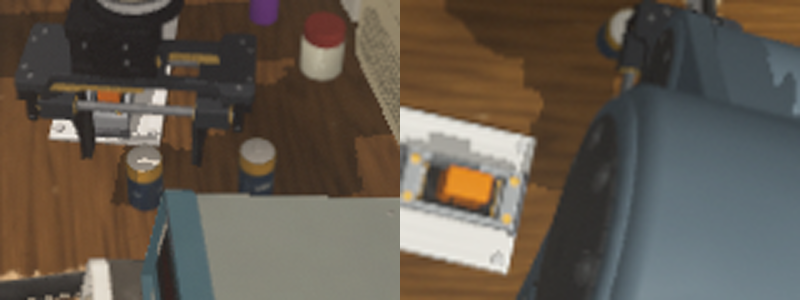

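Run:
```python
from h import *
c=cam('side'); im=c['color']; h=cv2.cvtColor(im,cv2.COLOR_BGR2HSV)
T=read_state(); p=T['position']; R=T['tcp_rot']
f=lambda q: np.round((proj(c,q)-[180,220])*2.5,1)
for s in(-.05,.05): print('tip',f(p+R[:,1]*s))
for z in(0,.0545,.0585): print('bat top-est',z,f([.488,-.0165,z]))
print('s1',f([.589,-.025,.0545]))
for v in (152,155,158): print(onz(c,180+145/2.5,220+v/2.5,.0545), onz(c,180+257/2.5,220+(v-7)/2.5,.0545))
```

```text
tip [ 91.  173.3]
tip [200.7 179.8]
bat top-est 0 [145.6 196.6]
bat top-est 0.0545 [143.4 156.4]
bat top-est 0.0585 [143.3 153.3]
s1 [256.9 149.2]
[ 0.48999211 -0.01157312  0.0545    ] [ 0.59022066 -0.02011338  0.0545    ]
[ 0.48956412 -0.01509571  0.0545    ] [ 0.58942935 -0.02363169  0.0545    ]
[ 0.48913898 -0.01859391  0.0545    ] [ 0.5886437  -0.02712545  0.0545    ]
```

The fingers straddle the spare: it stands at (145,180) in the crop, with the tips on either side. Its position agrees with my estimate, so I'm closing on it.

Call:
{"method": "jog_arm", "body": {"delta_pos": [[0, 0, 0], [0, 0, 0], [0, 0, 0], [0, 0, 0], [0, 0, 0], [0, 0, 0]], "turn": [0, 0, 0, 0, 0, 0], "grip": [1, 1, 1, 1, 1, 1]}}

```text
time_s: 3.72
position: [0.488, -0.0165, 0.0268]
tcp_rot: [[0.239, 0.971, -0.0], [0.971, -0.239, 0.0], [-0.0, -0.0, -1.0]]
force: [-0.3, -0.5, 0.1]
opening: 0.401
grasp_force: 0.0
```

Call:
{"method": "jog_arm", "body": {"delta_pos": [[0, 0, 0], [0, 0, 0], [0, 0, 0], [0, 0, 0], [0, 0, 0], [0, 0, 2], [0, 0, 6], [0, 0, 12], [0, 0, 12], [0, 0, 12]], "turn": [0, 0, 0, 0, 0, 0, 0, 0, 0, 0], "grip": [1, 1, 1, 1, 1, 1, 1, 1, 1, 1]}}

```text
time_s: 4.97
position: [0.4875, -0.0163, 0.1467]
tcp_rot: [[0.239, 0.971, -0.0], [0.971, -0.239, 0.0], [-0.0, -0.0, -1.0]]
force: [0.2, -0.1, -1.0]
opening: 0.004
grasp_force: 0.0
```

Run:
```python
from h import *
c=cam('side'); p=read_state()['position'];print(p)
u,v=proj(c,p).astype(int);print(u,v)
x0,y0=max(u-60,0),max(v-60,0)
cv2.imwrite('pics/g2.png',cv2.resize(c['color'][y0:y0+120,x0:x0+120],(480,480),interpolation=2));print(x0,y0)
```

```text
[ 0.48683665 -0.01617138  0.14590187]
235 252
175 192
```

View pics/g2.png

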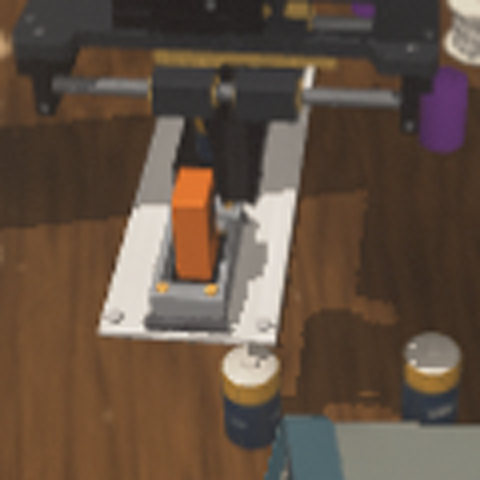

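The gripper came up empty. In the crop it sits beyond the plug, while the spare is still standing at (250,400), so the tool isn't where I assumed. I'll check it in both views.

Run:
```python
from h import *
s=cam('side'); t=cam('top'); p=read_state()['position']
def z(c,x0,y0,w,h,W,Hh):
    im=c['color'].copy(); return cv2.resize(im[y0:y0+h,x0:x0+w],(W,Hh),interpolation=2)
for c in(s,t): print(proj(c,p), [proj(c,p+np.array([0,0,k])) for k in(.07,.15)])
cv2.imwrite('pics/g3.png',np.hstack([z(s,160,140,160,240,400,600),z(t,260,90,160,240,400,600)]))
print(read_state()['joint_positions'])
```

```text
[235.09807947 252.45494187] [array([233.672705  , 226.09857647]), array([231.86978439, 191.97484928])]
[375.73336646 214.09203323] [array([383.74262279, 210.92060314]), array([394.4068937 , 206.68324299])]
[-1.50748033e+01  2.32913971e+01  1.03930660e+02 -1.06944905e-03
  5.29918714e+01 -1.24993601e+00]
```

View pics/g3.png

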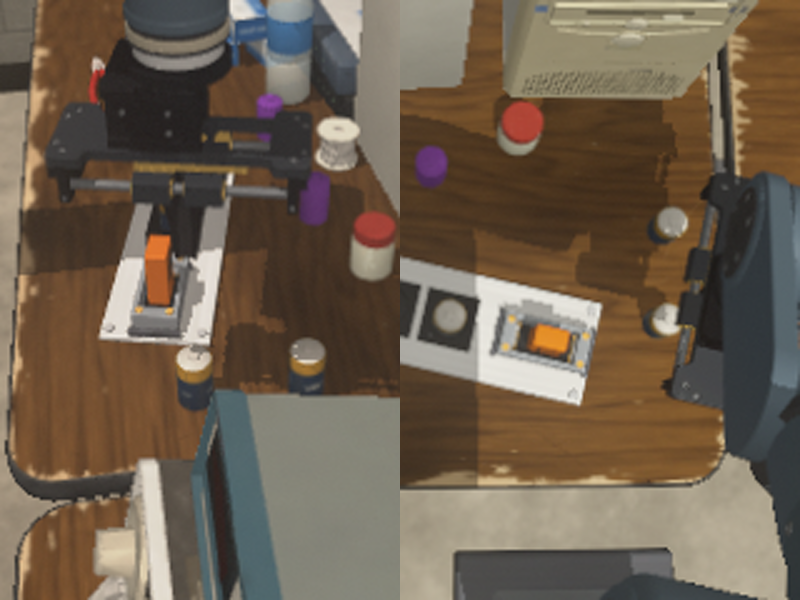

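Run:
```python
from h import *
s=cam('side'); t=cam('top'); T=read_state(); p=T['position']; R=T['tcp_rot']; print(p)
def z(c,x0,y0,w,h,k): return cv2.resize(c['color'][y0:y0+h,x0:x0+w],(w*k,h*k),interpolation=2)
cv2.imwrite('pics/g4.png',np.hstack([z(s,205,200,57,70,7),z(t,355,170,57,70,7)]))
def tri(a,b):
    o1,d1=ray(s,*a);o2,d2=ray(t,*b); k=np.linalg.lstsq(np.c_[d1,-d2],o2-o1,rcond=None)[0]
    return (o1+d1*k[0]+o2+d2*k[1])/2, np.linalg.norm(o1+d1*k[0]-o2-d2*k[1])
print(tri((233,216),(378,204)))
print([tuple(proj(c,p)) for c in(s,t)])
```

```text
[ 0.48704617 -0.01622913  0.14548311]
(array([ 4.93987898e-01, -2.33481941e-04,  2.28839092e-01]), np.float64(0.012846405047722845))
[(np.float64(235.2823388745052), np.float64(252.4088878167408)), (np.float64(375.78415554778945), np.float64(213.92450461502844))]
```

View pics/g4.png

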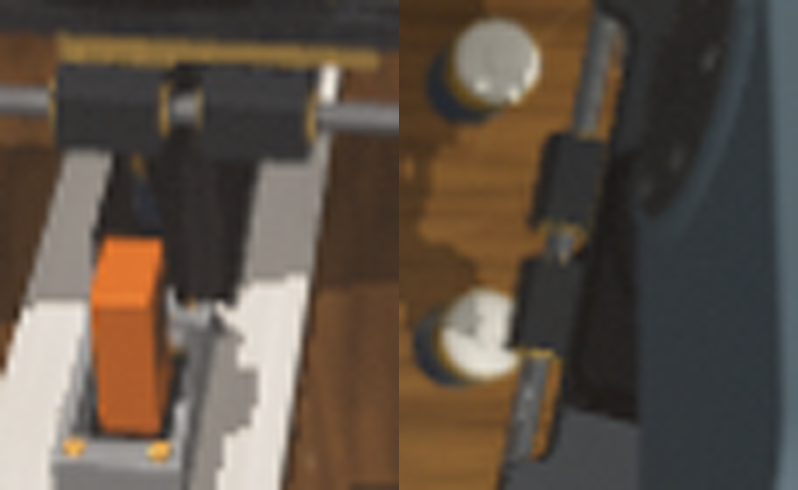

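Run:
```python
from h import *
from scipy.optimize import least_squares
s=cam('side'); t=cam('top'); T=read_state(); p=T['position']; X=T['tcp_rot'][:,0]
f=lambda q: np.r_[proj(s,q[:3]-q[3]*X)-[231.4,215.3],proj(t,q[:3]+q[3]*X)-[378,204.3]]
r=least_squares(f,np.r_[p+[0,0,.07],.03],x_scale=.01);print(p,r.x,r.fun)
for d in(0,.02,.035):
    r=least_squares(lambda q:f(np.r_[q,d]),p+[0,0,.07],x_scale=.01);print(d,r.x,r.fun)
for dz in (.05,.1): print(proj(s,[.488,-.0165,dz]),proj(t,[.488,-.0165,dz]))
```

```text
[ 0.4874356  -0.01633813  0.14586275] [ 0.48826564 -0.01903759  0.2662407   0.02954331] [ 2.84217094e-14  0.00000000e+00  0.00000000e+00 -2.84217094e-14]
0 [4.91351519e-01 3.68313996e-04 2.30430148e-01] [ 3.40272496 -0.64621702  0.04638695  3.80086843]
0.02 [ 0.489176   -0.01278695  0.25470023] [ 1.12144836 -0.22289861  0.02920658  1.29907441]
0.035 [ 0.48778473 -0.02260275  0.27282691] [-0.65037075  0.1339754  -0.02378631 -0.77586547]
[237.45102635 283.93854903] [366.51569601 217.2597146 ]
[236.59022929 268.04162077] [371.21664898 215.3837625 ]
```

Laterally the tool agrees with the images, but the drawn fingertips sit about 3 cm higher than reported, so they closed above the battery. I'll retry lower in small steps and watch the force.

Call:
{"method": "jog_arm", "body": {"delta_pos": [[0, 0, 0], [0, 0, 0], [0, 0, 0], [0, 0, 0], [0, 0, 0], [0, 0, 0], [0, 0, 0], [0, 0, 0], [0, 0, -5], [0, 0, -10], [0, 0, -12.5], [0, 0, -13.2]], "turn": [0, 0, 0, 0, 0, 0, 0, 0, 0, 0, 0, 0], "grip": [0, 0, 0, 0, 0, 0, 0, 0, 0, 0, 0, 0]}}

```text
time_s: 6.82
position: [0.487, -0.0162, 0.0133]
tcp_rot: [[0.239, 0.971, -0.003], [0.971, -0.239, 0.001], [0.0, -0.003, -1.0]]
force: [-0.3, 0.0, 0.9]
opening: 0.999
grasp_force: 0.0
```

Call:
{"method": "jog_arm", "body": {"delta_pos": [[0, 0, -0.4], [0, 0, -0.8]], "turn": [0, 0], "grip": [0, 0]}}

```text
time_s: 7.08
position: [0.4891, -0.0167, 0.0077]
tcp_rot: [[0.239, 0.971, 0.002], [0.971, -0.239, -0.001], [-0.0, 0.003, -1.0]]
force: [-0.8, -0.0, 0.1]
opening: 1.002
grasp_force: 0.0
```

Run:
```python
from h import *
s=cam('side'); T=read_state(); p=T['position']; R=T['tcp_rot']; print(p,T['force'],T['opening'])
for k in(-.0435,.0435): print(proj(s,p+R[:,1]*k))
cv2.imwrite('pics/g5.png',cv2.resize(s['color'][220:320,190:310],(720,600),interpolation=2))
```

```text
[ 0.48871793 -0.0166152   0.00728384] [-0.56875625  0.52842493  0.14480473] 1.0038233349726018
[219.72987056 295.41466125]
[257.3504822  297.68387905]
```

View pics/g5.png

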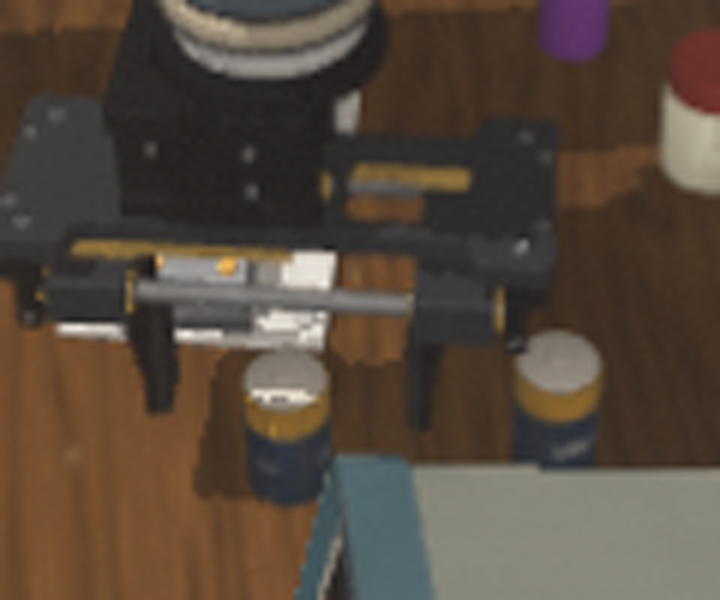

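The tips at (160,410) and (420,425) are still about 3-4 cm above the table, against 0.7 cm reported. The battery stands between them. I'll go lower and close.

Call:
{"method": "jog_arm", "body": {"delta_pos": [[0, 0, -0.5], [0, 0, -1], [0, 0, -1.4], [0, 0, -1.4], [0, 0, -1.4], [0, 0, -1.4], [0, 0, -1.4], [0, 0, -1.4], [0, 0, -1.4], [0, 0, -1.4], [0, 0, -1.4], [0, 0, -1.4]], "turn": [0, 0, 0, 0, 0, 0, 0, 0, 0, 0, 0, 0], "grip": [0, 0, 0, 1, 1, 1, 1, 1, 1, 1, 1, 1]}}

```text
time_s: 8.62
position: [0.4878, -0.0164, -0.0071]
tcp_rot: [[0.239, 0.971, -0.0], [0.971, -0.239, 0.0], [0.0, -0.0, -1.0]]
force: [-0.2, 0.3, 1.0]
opening: 0.371
grasp_force: 30.0
```

Call:
{"method": "jog_arm", "body": {"delta_pos": [[0, 0, 3], [0, 0, 8], [0, 0, 13], [0, 4, 14], [0.5, 9, 14], [1, 14, 14], [1.5, 19, 14], [2, 24, 14], [2, 27.5, 14], [2, 28.7, 14], [2, 28.7, 14], [2, 28.7, 14]], "turn": [0, 0, 0, 0, 0, 0, 0, 0, 0, 0, 0, 0], "grip": [1, 1, 1, 1, 1, 1, 1, 1, 1, 1, 1, 1]}}

```text
time_s: 10.12
position: [0.5078, 0.2692, 0.1326]
tcp_rot: [[0.24, 0.971, -0.001], [0.971, -0.24, -0.001], [-0.001, -0.001, -1.0]]
force: [0.4, 0.0, -1.7]
opening: 0.37
grasp_force: 30.0
```

Run:
```python
from h import *
s=cam('side'); T=read_state(); p=T['position']; print(p,T['opening'],T['grasp_force'])
im=s['color']; H,S,V=cv2.split(cv2.cvtColor(im,cv2.COLOR_BGR2HSV))
m=(H>10)&(H<30)&(S>120)&(V>70); m2=(H>100)&(H<130)&(S>70)&(V<110)
for n,q in(('band',m),('blue',m2)):
  for b in blobs(q[130:300,180:300],20): print(n,b[0]+[180,130],b[1]+[180,130,0,0,0])
for z in(.0,.02,.0545,.14,.16,.1945): print(z,proj(s,[*p[:2],z]))
cv2.imwrite('pics/g6.png',cv2.resize(im[120:270,180:300],(480,600),interpolation=2))
```

```text
[0.50797596 0.26911557 0.13271694] 0.3704412334753628 29.99066331423819
band [210.15805785 177.15530303] [ 180  130   86   80 2904]
band [247.82608696 130.17391304] [238 130  19   2  23]
band [290.72 131.72] [282 130  18   5  75]
band [243.84375 136.96875] [239 136  11   3  32]
band [221.0955414  144.73248408] [201 143  41   6 157]
band [230.60714286 156.08333333] [223 152  14  11  84]
band [230.51785714 169.625     ] [225 167  12   6  56]
band [280.80842912 190.35249042] [271 181  22  22 261]
band [239.80931708 264.71430957] [ 180  218  120   82 5989]
band [228.97727273 222.86363636] [223 220  12   6  44]
band [222.95185185 247.3962963 ] [218 234  12  28 270]
blue [283.22222222 153.85185185] [281 147   4  14  27]
blue [255.83333333 155.41666667] [254 153   6   9  24]
0.0 [233.30645903 222.00947009]
0.02 [233.01860851 216.63455696]
0.0545 [232.50990563 207.08085303]
0.14 [231.18021869 181.76803898]
0.16 [230.85448247 175.48953806]
0.1945 [230.27907993 164.32136159]
```

View pics/g6.png

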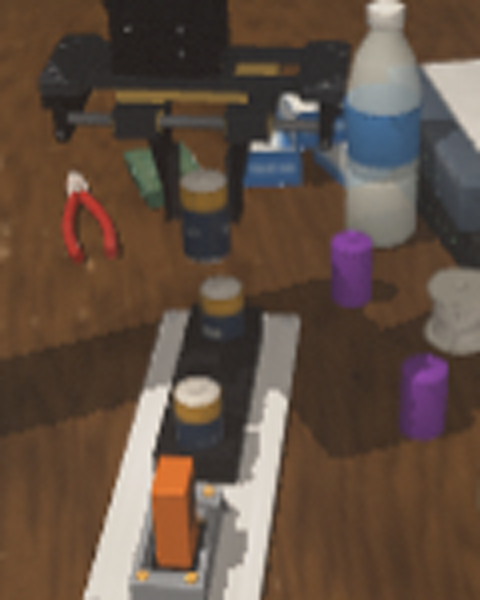

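Run:
```python
from h import *
c=cam('top'); im=cv2.imread('pics/top0.png'); H,S,V=cv2.split(cv2.cvtColor(im,cv2.COLOR_BGR2HSV))
m=((S<70)&(V>110)).astype(np.uint8)
for n,(x,y),zz in(('c1',(279,216),.0665),('c3',(230,204),.0665),('s1',(368,178),.0545),('s2',(367,217),.0545)):
    w=np.zeros_like(m); cv2.circle(w,(x,y),8,1,-1); b=max(blobs(m*w),key=lambda t:t[1][4]); print(n,b[0],b[1][2:],onz(c,*b[0],zz))
P=[]
for i in range(6): s=cam('side'); P.append(read_state()['position'])
print(np.mean(P,0),np.std(P,0))
p=[.4924,.2082]; print('c1 band pred',proj(s,[*p,.057]),'held',proj(s,[.508,.270,.1855]))
```

```text
c1 [279.61068702 215.85496183] [ 13  13 131] [0.49223259 0.20758404 0.0665    ]
c3 [230.19548872 204.10526316] [ 13  13 133] [0.52301955 0.33225283 0.0665    ]
s1 [368.53571429 178.25892857] [ 12  12 112] [ 0.5888593  -0.02499768  0.0545    ]
s2 [366.91818182 217.1       ] [ 12  12 110] [ 0.48799427 -0.01649001  0.0545    ]
[0.5082065  0.269722   0.13291636] [2.91540982e-05 2.98011836e-04 2.79183659e-05]
c1 band pred [229.16118301 219.87424632] held [230.40641919 167.11455324]
```

Call:
{"method": "jog_arm", "body": {"delta_pos": [[0, 0, -4], [0, 0, -8], [0, 0, -9.5], [0, 0, -10.3], [0, 0, -11], [0, 0, -11.6], [0, 0, -12], [0, 0, -12]], "turn": [0, 0, 0, 0, 0, 0, 0, 0], "grip": [1, 1, 1, 1, 1, 1, 1, 1]}}

```text
time_s: 11.52
position: [0.508, 0.2706, 0.0129]
tcp_rot: [[0.239, 0.971, 0.0], [0.971, -0.239, 0.0], [0.0, -0.0, -1.0]]
force: [-0.3, 0.4, -1.5]
opening: 0.371
grasp_force: 30.0
```

Call:
{"method": "jog_arm", "body": {"delta_pos": [[0, 0, -0.3], [0, 0, -0.6], [0, 0, -0.7], [0, 0, -0.7]], "turn": [0, 0, 0, 0], "grip": [1, 1, 1, 1]}}

```text
time_s: 12.02
position: [0.508, 0.2705, 0.0057]
tcp_rot: [[0.239, 0.971, -0.0], [0.971, -0.239, -0.0], [-0.0, -0.0, -1.0]]
force: [-0.2, 0.1, -1.0]
opening: 0.367
grasp_force: 30.0
```

Call:
{"method": "jog_arm", "body": {"delta_pos": [[0, 0, -0.1], [0, 0, -0.1], [0, 0, -0.1], [0, 0, -0.1], [0, 0, -0.1], [0, 0, -0.1], [0, 0, -0.1], [0, 0, 2], [0, 0, 6], [0, 0, 11], [0, 0, 12], [0, 0, 12]], "turn": [0, 0, 0, 0, 0, 0, 0, 0, 0, 0, 0, 0], "grip": [1, 0, 0, 0, 0, 0, 0, 0, 0, 0, 0, 0]}}

```text
time_s: 13.52
position: [0.5082, 0.2706, 0.1264]
tcp_rot: [[0.239, 0.971, 0.001], [0.971, -0.239, 0.0], [0.001, 0.001, -1.0]]
force: [-0.9, 0.0, -0.0]
opening: 1.001
grasp_force: 0.0
```

Run:
```python
from h import *
P=[]
for i in range(5): s=cam('side'); P.append(read_state()['position'])
print(np.mean(P,0),read_state()['opening'])
t=cam('top')
im=s['color']; H,S,V=cv2.split(cv2.cvtColor(im,cv2.COLOR_BGR2HSV))
om=(H>5)&(H<16)&(S>180)&(V>130)
for b in blobs(om[200:280,190:260]): print('or',b[0]+[190,200])
cv2.imwrite('pics/g7.png',np.hstack([cv2.resize(im[120:270,180:300],(480,600),interpolation=2),cv2.resize(t['color'][140:290,200:280],(320,600),interpolation=2)]))
```

```text
[0.50690356 0.27015709 0.12446098] 1.0009076762937976
or [222.5158371  246.87782805]
```

View pics/g7.png

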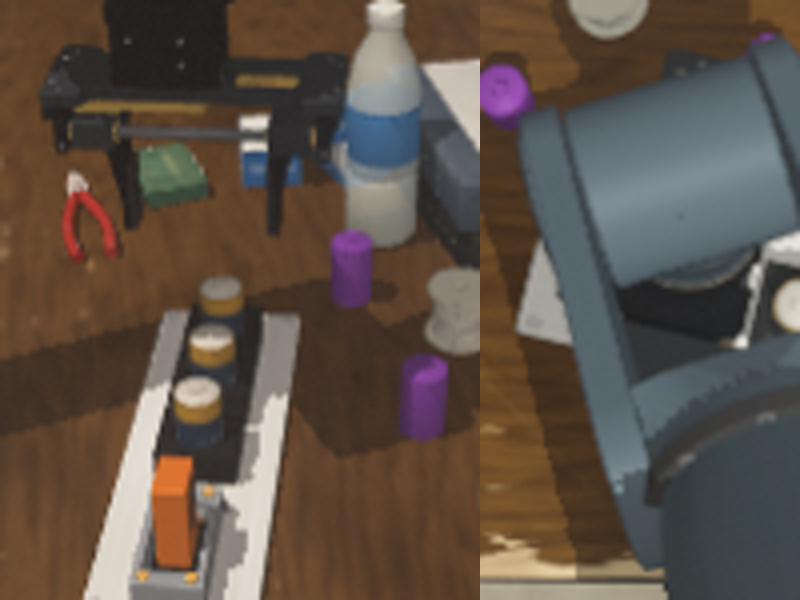

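The new battery sits in the middle cup at (212,350), upright and released, and the plug is untouched at (175,510). Next is the plug.

The tool can't tilt, so I'll close across the plug's x faces. The handle can then pivot about the pad axis while I rock it along the rack.

Call:
{"method": "jog_arm", "body": {"delta_pos": [[-1, -4, 0], [-2, -8.5, 0], [-3, -13, 0], [-4, -16.2, 0], [-4.1, -16.2, -4], [-4.1, -16.2, -8], [-4.1, -16.2, -10.5], [-4.1, -16.2, -11.1], [-4.1, -16.2, -11.1]], "turn": [0, 0, 0, 0, 0, 0, 0, 0, 0], "grip": [0, 0, 0, 0, 0, 0, 0, 0, 0]}}

```text
time_s: 14.95
position: [0.467, 0.1086, 0.0146]
tcp_rot: [[0.239, 0.971, -0.001], [0.971, -0.239, 0.0], [-0.0, -0.001, -1.0]]
force: [0.0, -0.5, -0.0]
opening: 1.0
grasp_force: 0.0
```

Call:
{"method": "jog_arm", "body": {"delta_pos": [[0, 0, 0], [0, 0, 0], [0, 0, 0], [0, 0, 0], [0, 0, 0], [0, 0, 0], [0, 0, 0], [0, 0, 0], [0, 0, 0], [0, 0, 0], [0, 0, 0], [0, 0, 0]], "turn": [0, 0, 0, 0, 0, 0, 0, 0, 0, 0, 0, 0], "grip": [1, 1, 1, 1, 1, 1, 1, 1, 1, 1, 1, 1]}}

```text
time_s: 16.45
position: [0.467, 0.1086, 0.0148]
tcp_rot: [[0.239, 0.971, -0.0], [0.971, -0.239, 0.0], [0.0, -0.0, -1.0]]
force: [-0.7, 0.2, -0.1]
opening: 0.252
grasp_force: 30.0
```

Run:
```python
from h import *
s=cam('side'); im=s['color']; H,S,V=cv2.split(cv2.cvtColor(im,cv2.COLOR_BGR2HSV))
om=(H>5)&(H<16)&(S>180)&(V>110)
T=read_state();print(T['position'],T['force'],T['moment'],T['opening'],T['grasp_force'])
for b in blobs(om[200:280,190:260],8): print('or',b[0]+[190,200],b[1]+[190,200,0,0,0])
y=np.array([.239,.971]);p=np.array([.4677,.1082])
for th in(0,15,-15):
  a=np.radians(th)
  for hh in(.012,.046,.082): print(th,hh,proj(s,[*(p+y*np.sin(a)*(hh-.012)),.012+np.cos(a)*(hh-.012)]))
```

```text
[0.46694482 0.10854292 0.01479818] [ 0.88052973  0.30707836 -1.89297267] [ 0.01795799 -0.06261827 -0.03013956] 0.2509140515117851 29.97588012018241
or [222.25592417 248.01895735] [218 235  10  27 211]
0 0.012 [224.31211753 258.49189174]
0 0.046 [223.52733163 248.64570526]
0 0.082 [222.66401478 237.72422494]
15 0.012 [224.31211753 258.49189174]
15 0.046 [224.08991838 246.61682548]
15 0.082 [223.85692036 233.68182817]
-15 0.012 [224.31211753 258.49189174]
-15 0.046 [223.01094426 251.39772638]
-15 0.082 [221.55021026 243.40848349]
```

Call:
{"method": "jog_arm", "body": {"delta_pos": [[0.04, 0.17, 0.08], [0.09, 0.35, 0.17], [0.13, 0.53, 0.25], [0.18, 0.72, 0.33], [0.22, 0.9, 0.39], [0.27, 1.1, 0.44], [0.32, 1.3, 0.5], [0.36, 1.48, 0.55], [0.41, 1.68, 0.6], [0.41, 1.68, 0.6]], "turn": [0, 0, 0, 0, 0, 0, 0, 0, 0, 0], "grip": [1, 1, 1, 1, 1, 1, 1, 1, 1, 1]}}

```text
time_s: 17.75
position: [0.4707, 0.1247, 0.0209]
tcp_rot: [[0.238, 0.971, -0.001], [0.971, -0.238, -0.001], [-0.001, -0.001, -1.0]]
force: [-0.5, -5.4, -2.9]
opening: 0.251
grasp_force: 30.0
```

```bash
cat > k.py <<'E'
from h import *
s=cam('side'); im=s['color']; H,S,V=cv2.split(cv2.cvtColor(im,cv2.COLOR_BGR2HSV))
om=((H>4)&(H<18)&(S>150)&(V>70))[215:280,205:245]
T=read_state();print(np.round(T['position'],4),np.round(T['force'],1),np.round(T['moment'],2),T['opening'],T['grasp_force'])
for b in blobs(om,4): print('or',b[0]+[205,215],b[1]+[205,215,0,0,0])
n=np.where(om.any(1))[0]
for r in n: c=np.where(om[r])[0]; print(r+215,c.min()+205,c.max()+205,len(c),int(V[r+215][c+205].mean()),end=' | ')
cv2.imwrite('pics/k_%.2f.png'%T['time_s'],im)
E
python3 k.py
```

```text
[0.4708 0.1247 0.0209] [ 0.1 -6.9 -2.6] [-1.32 -0.02 -0.  ] 0.2514822024612088 29.997336203232408
or [223.12648221 243.73517787] [219 229  10  29 253]
229 221 224 4 106 | 230 221 226 6 124 | 231 220 226 7 123 | 232 220 226 7 125 | 233 219 226 8 123 | 234 219 227 9 140 | 235 219 227 9 156 | 236 219 227 9 155 | 237 219 227 9 155 | 238 219 227 9 155 | 239 219 227 9 155 | 240 219 227 9 155 | 241 219 227 9 156 | 242 219 227 9 156 | 243 219 227 9 156 | 244 219 227 9 156 | 245 219 227 9 156 | 246 219 227 9 161 | 247 219 228 10 171 | 248 219 228 10 183 | 249 219 228 10 184 | 250 219 228 10 184 | 251 219 228 10 184 | 252 219 228 10 184 | 253 219 228 10 184 | 254 219 227 9 193 | 255 219 227 9 193 | 256 219 227 9 191 | 257 220 226 7 138 | 261 219 219 1 215 | 279 229 229 1 120 |
```

```bash
cat >> h.py <<'E'
Y=np.array([.239,.971]); P0=np.array([.4675,.1083])
def rows(s,th,pu,pw,z0):  # plug tilted th deg toward +y about foot point (pu,pw mm) standing at height z0 (m)
    a=np.radians(th); o=[]
    for u,w in((17,70),(-17,70),(-17,6)):
        du,dw=(u-pu)/1e3,(w-pw)/1e3
        y=pu/1e3+du*np.cos(a)+dw*np.sin(a); z=z0+dw*np.cos(a)-du*np.sin(a)
        o.append(round(proj(s,[*(P0+Y*y),z])[1],1))
    return o
E
python3 - <<'E'
from h import *
s=cam('side')
for t in(0,8,12,14,16,18,20): print(t,rows(s,t,30,3,.015))
E
```

```text
0 [np.float64(233.2), np.float64(242.3), np.float64(261.5)]
8 [np.float64(230.4), np.float64(237.8), np.float64(259.4)]
12 [np.float64(229.2), np.float64(235.7), np.float64(258.2)]
14 [np.float64(228.6), np.float64(234.6), np.float64(257.6)]
16 [np.float64(228.1), np.float64(233.6), np.float64(257.0)]
18 [np.float64(227.6), np.float64(232.6), np.float64(256.4)]
20 [np.float64(227.1), np.float64(231.6), np.float64(255.8)]
```

Tilt toward the batteries reads about 16° in the image, with low forces. Before tilting back, I'll shift the raised end over its roller and set it down there.

Call:
{"method": "jog_arm", "body": {"delta_pos": [[-0.05, -0.2, 0], [-0.1, -0.39, 0], [-0.13, -0.51, -0.02], [-0.16, -0.63, -0.05], [-0.19, -0.78, -0.08], [-0.22, -0.91, -0.12], [-0.22, -0.91, -0.12]], "turn": [0, 0, 0, 0, 0, 0, 0], "grip": [1, 1, 1, 1, 1, 1, 1]}}

```text
time_s: 18.73
position: [0.4705, 0.1195, 0.0207]
tcp_rot: [[0.243, 0.97, 0.004], [0.97, -0.243, 0.005], [0.006, 0.003, -1.0]]
force: [-0.2, 14.5, 6.5]
opening: 0.251
grasp_force: 30.0
```

```bash
python3 k.py
python3 - <<'E'
from h import *
s=cam('side')
for t in(0,4,8,11,14): print(t,rows(s,t,30,3,.015), rows(s,t,-30,3,.0257))
E
```

```text
[0.4705 0.1195 0.0207] [ 0.  14.8  4.7] [ 2.78 -0.08 -0.06] 0.24911256678227967 30.000985767692327
or [223.171875   245.02734375] [219 230  11  29 256]
230 221 223 3 98 | 231 221 226 6 126 | 232 220 226 7 125 | 233 220 226 7 127 | 234 219 226 8 125 | 235 219 226 8 133 | 236 219 227 9 144 | 237 219 227 9 154 | 238 219 227 9 153 | 239 219 227 9 154 | 240 219 227 9 155 | 241 219 227 9 155 | 242 219 227 9 155 | 243 219 227 9 155 | 244 219 227 9 155 | 245 219 227 9 155 | 246 219 227 9 155 | 247 219 227 9 156 | 248 219 228 10 154 | 249 219 228 10 171 | 250 219 228 10 182 | 251 219 229 11 175 | 252 219 229 11 175 | 253 219 228 10 183 | 254 219 228 10 183 | 255 219 228 10 182 | 256 219 227 9 192 | 257 219 227 9 192 | 258 219 227 9 147 | 262 226 226 1 187 | 263 228 228 1 208 | 0 [np.float64(233.2), np.float64(242.3), np.float64(261.5)] [np.float64(229.9), np.float64(239.0), np.float64(258.4)]
4 [np.float64(231.8), np.float64(240.0), np.float64(260.5)] [np.float64(229.8), np.float64(238.0), np.float64(258.6)]
8 [np.float64(230.4), np.float64(237.8), np.float64(259.4)] [np.float64(229.9), np.float64(237.2), np.float64(258.9)]
11 [np.float64(229.5), np.float64(236.2), np.float64(258.5)] [np.float64(230.0), np.float64(236.7), np.float64(259.0)]
14 [np.float64(228.6), np.float64(234.6), np.float64(257.6)] [np.float64(230.2), np.float64(236.3), np.float64(259.2)]
```

Call:
{"method": "jog_arm", "body": {"delta_pos": [[-0.05, -0.2, 0.12], [-0.1, -0.4, 0.25], [-0.14, -0.57, 0.35], [-0.18, -0.74, 0.45], [-0.21, -0.88, 0.54], [-0.25, -1.02, 0.63], [-0.28, -1.16, 0.72], [-0.28, -1.16, 0.72]], "turn": [0, 0, 0, 0, 0, 0, 0, 0], "grip": [1, 1, 1, 1, 1, 1, 1, 1]}}

```text
time_s: 19.82
position: [0.4676, 0.1072, 0.0278]
tcp_rot: [[0.242, 0.97, 0.004], [0.97, -0.242, 0.004], [0.005, 0.003, -1.0]]
force: [1.3, 9.8, 4.5]
opening: 0.248
grasp_force: 30.0
```

```bash
python3 k.py
python3 - <<'E'
from h import *
s=cam('side')
for t in(-8,-4,0,4,8): print(t,rows(s,t,30,3,.015), rows(s,t,-30,3,.0257))
E
```

```text
[0.4676 0.1072 0.0278] [ 0.9 12.2  5.4] [ 2.19 -0.21 -0.04] 0.2507740401231252 29.996134489774704
or [222.48582996 244.36842105] [218 230  11  29 247]
221 225 225 1 140 | 230 220 224 5 119 | 231 220 225 6 135 | 232 219 225 7 135 | 233 219 225 7 137 | 234 218 225 8 131 | 235 218 225 8 134 | 236 218 226 9 134 | 237 218 226 9 143 | 238 218 226 9 149 | 239 218 226 9 151 | 240 218 226 9 151 | 241 218 226 9 150 | 242 218 226 9 151 | 243 218 226 9 152 | 244 218 226 9 153 | 245 218 226 9 153 | 246 218 226 9 151 | 247 218 226 9 150 | 248 218 228 11 143 | 249 219 228 10 145 | 250 219 228 10 145 | 251 219 228 10 145 | 252 219 228 10 146 | 253 219 228 10 147 | 254 219 227 9 154 | 255 219 227 9 156 | 256 219 227 9 159 | 257 219 227 9 145 | 258 225 225 1 121 | -8 [np.float64(236.4), np.float64(247.1), np.float64(263.4)] [np.float64(230.6), np.float64(241.2), np.float64(258.0)]
-4 [np.float64(234.8), np.float64(244.7), np.float64(262.5)] [np.float64(230.2), np.float64(240.0), np.float64(258.2)]
0 [np.float64(233.2), np.float64(242.3), np.float64(261.5)] [np.float64(229.9), np.float64(239.0), np.float64(258.4)]
4 [np.float64(231.8), np.float64(240.0), np.float64(260.5)] [np.float64(229.8), np.float64(238.0), np.float64(258.6)]
8 [np.float64(230.4), np.float64(237.8), np.float64(259.4)] [np.float64(229.9), np.float64(237.2), np.float64(258.9)]
```

Call:
{"method": "jog_arm", "body": {"delta_pos": [[-0.06, -0.25, 0.13], [-0.12, -0.49, 0.27], [-0.17, -0.7, 0.38], [-0.23, -0.92, 0.5], [-0.28, -1.14, 0.6], [-0.33, -1.36, 0.7], [-0.39, -1.58, 0.78], [-0.44, -1.8, 0.85], [-0.44, -1.8, 0.85]], "turn": [0, 0, 0, 0, 0, 0, 0, 0, 0], "grip": [1, 1, 1, 1, 1, 1, 1, 1, 1]}}

```text
time_s: 21.05
position: [0.4625, 0.0877, 0.0353]
tcp_rot: [[0.24, 0.971, 0.002], [0.971, -0.24, 0.002], [0.002, 0.001, -1.0]]
force: [1.4, 5.3, -3.0]
opening: 0.251
grasp_force: 30.0
```

```bash
python3 k.py
python3 - <<'E'
from h import *
s=cam('side')
for t in(-20,-16,-12,-8,-4,0): print(t,rows(s,t,-30,3,.0257))
E
```

```text
[0.4625 0.0877 0.0353] [ 1.8  4.9 -2.7] [ 1.14 -0.4  -0.04] 0.24877183710724426 29.999293126165867
or [221.06542056 244.79439252] [216 232  12  26 214]
232 219 223 5 121 | 233 218 223 6 152 | 234 218 223 6 152 | 235 217 224 8 151 | 236 217 224 8 152 | 237 217 224 8 152 | 238 217 224 8 153 | 239 216 224 9 147 | 240 216 224 9 149 | 241 216 224 9 152 | 242 216 224 9 154 | 243 216 224 9 159 | 244 216 224 9 150 | 245 216 224 9 135 | 246 217 225 9 135 | 247 217 225 9 135 | 248 217 225 9 136 | 249 217 225 9 136 | 250 218 225 8 139 | 251 218 227 10 132 | 252 218 227 10 135 | 253 218 227 10 136 | 254 218 227 10 132 | 255 219 227 9 133 | 256 219 226 8 125 | 257 226 226 1 113 | 261 217 220 2 187 | -20 [np.float64(232.9), np.float64(245.5), np.float64(257.7)]
-16 [np.float64(231.9), np.float64(244.0), np.float64(257.8)]
-12 [np.float64(231.2), np.float64(242.5), np.float64(257.9)]
-8 [np.float64(230.6), np.float64(241.2), np.float64(258.0)]
-4 [np.float64(230.2), np.float64(240.0), np.float64(258.2)]
0 [np.float64(229.9), np.float64(239.0), np.float64(258.4)]
```

The plug now leans about 17° away from the batteries with both ends past their rollers. I'll lift it out and check for drag.

Call:
{"method": "jog_arm", "body": {"delta_pos": [[0, 0, 0.4], [0, 0, 0.8], [0, 0, 1.4], [0, 0, 2.2], [0, 0, 3], [0, 0, 3], [0, 0, 3]], "turn": [0, 0, 0, 0, 0, 0, 0], "grip": [1, 1, 1, 1, 1, 1, 1]}}

```text
time_s: 22.02
position: [0.4617, 0.0866, 0.0655]
tcp_rot: [[0.239, 0.971, 0.0], [0.971, -0.239, -0.0], [0.0, 0.0, -1.0]]
force: [0.8, -0.3, -1.9]
opening: 0.247
grasp_force: 30.0
```

```bash
python3 k.py
```

```text
[0.4616 0.0866 0.0653] [ 0.1 -0.1 -1. ] [-0.03 -0.09  0.04] 0.25170088838772114 29.999111560173333
or [220.04310345 235.77155172] [215 222  12  27 232]
or [220.8 253.2] [219 253   4   2   5]
222 222 222 1 108 | 223 217 222 6 155 | 224 216 223 8 145 | 225 216 223 8 149 | 226 216 223 8 151 | 227 216 223 8 152 | 228 215 223 9 145 | 229 215 223 9 148 | 230 215 223 9 150 | 231 215 223 9 152 | 232 215 224 10 147 | 233 215 223 9 159 | 234 215 223 9 152 | 235 215 223 9 138 | 236 215 224 10 134 | 237 215 224 10 132 | 238 216 224 9 136 | 239 216 224 9 137 | 240 216 224 9 140 | 241 217 224 8 139 | 242 217 226 10 133 | 243 217 226 10 135 | 244 217 226 10 136 | 245 217 226 10 133 | 246 217 226 10 129 | 247 218 225 8 142 | 248 219 225 7 107 | 253 215 222 6 206 | 254 222 226 2 180 |
```

The plug is out of the socket, with about 1 N (its own weight) on the wrist. It is still tilted, so I'll level it by pressing its foot lightly on the socket's long side wall.

Call:
{"method": "jog_arm", "body": {"delta_pos": [[0.5, 0.1, 0], [1, 0.15, 0], [1.29, 0.2, -0.8], [1.29, 0.2, -1.7], [1.29, 0.2, -2.2], [1.29, 0.2, -2.4], [1.29, 0.2, -2.6], [1.29, 0.2, -2.8], [1.29, 0.2, -2.8]], "turn": [0, 0, 0, 0, 0, 0, 0, 0, 0], "grip": [1, 1, 1, 1, 1, 1, 1, 1, 1]}}

```text
time_s: 23.2
position: [0.4745, 0.0888, 0.0391]
tcp_rot: [[0.239, 0.971, 0.001], [0.971, -0.239, -0.0], [0.0, 0.001, -1.0]]
force: [-3.0, 0.4, 13.2]
opening: 0.251
grasp_force: 30.0
```

```bash
python3 k.py
```

```text
[0.4745 0.0888 0.0391] [-3.1  0.8 14.3] [-0.1   0.57 -0.06] 0.25020259850006704 30.000201598741114
or [225.9543379  242.52054795] [221 230  12  26 219]
or [224.44444444 259.88888889] [221 259   8   2   9]
222 225 229 2 144 | 223 225 225 1 153 | 230 223 228 6 125 | 231 222 229 8 141 | 232 222 229 8 144 | 233 222 229 8 149 | 234 222 229 8 151 | 235 222 229 8 151 | 236 222 229 8 152 | 237 221 229 9 147 | 238 221 229 9 148 | 239 221 230 10 146 | 240 221 229 9 153 | 241 221 229 9 153 | 242 221 229 9 147 | 243 221 229 9 137 | 244 222 230 9 135 | 245 222 230 9 135 | 246 222 230 9 135 | 247 222 230 9 138 | 248 223 230 8 138 | 249 223 231 9 135 | 250 223 231 9 137 | 251 223 232 10 133 | 252 223 231 9 139 | 253 223 231 9 136 | 254 224 231 8 136 | 255 228 230 3 111 | 259 224 224 1 180 | 260 221 228 8 209 |
```

Call:
{"method": "jog_arm", "body": {"delta_pos": [[0, 0, -0.1], [0, 0, -0.2], [0, 0, -0.3], [0, 0, -0.3]], "turn": [0, 0, 0, 0], "grip": [1, 1, 1, 1]}}

```text
time_s: 23.75
position: [0.4748, 0.0896, 0.0381]
tcp_rot: [[0.239, 0.971, 0.002], [0.971, -0.239, 0.001], [0.002, 0.002, -1.0]]
force: [-6.1, 3.8, 32.0]
opening: 0.251
grasp_force: 30.0
```

```bash
python3 k.py
```

```text
[0.4748 0.0896 0.0381] [-5.5  4.  31.5] [ 0.47  1.08 -0.07] 0.24723994749328088 29.99982093460858
or [226.08444444 242.71555556] [221 230  12  26 225]
222 229 229 1 135 | 230 223 228 6 129 | 231 223 229 7 146 | 232 222 229 8 143 | 233 222 229 8 148 | 234 222 229 8 150 | 235 222 229 8 151 | 236 222 229 8 151 | 237 221 229 9 145 | 238 221 230 10 142 | 239 221 230 10 145 | 240 221 230 10 148 | 241 221 229 9 149 | 242 221 229 9 140 | 243 221 230 10 132 | 244 222 230 9 136 | 245 222 230 9 137 | 246 222 230 9 138 | 247 222 230 9 138 | 248 223 230 8 139 | 249 223 232 10 132 | 250 223 232 10 134 | 251 223 232 10 133 | 252 223 231 9 139 | 253 223 231 9 137 | 254 224 231 8 138 | 255 226 230 5 102 | 260 221 231 6 200 |
```

Call:
{"method": "jog_arm", "body": {"delta_pos": [[0.05, 0.2, 0], [0.1, 0.4, -0.05], [0.15, 0.6, -0.1], [0.2, 0.8, -0.15], [0.2, 0.8, -0.15]], "turn": [0, 0, 0, 0, 0], "grip": [1, 1, 1, 1, 1]}}

```text
time_s: 24.42
position: [0.4766, 0.0971, 0.0351]
tcp_rot: [[0.239, 0.971, 0.001], [0.971, -0.239, 0.0], [0.0, 0.001, -1.0]]
force: [-3.6, 1.2, 18.3]
opening: 0.245
grasp_force: 30.0
```

```bash
python3 k.py
```

```text
[0.4766 0.0971 0.0351] [-3.9  2.3 18.3] [ 0.02  0.66 -0.05] 0.25104671432366715 29.99886087141931
or [226.55603448 242.2887931 ] [222 228  11  28 232]
222 229 229 1 145 | 228 224 224 1 117 | 229 223 229 7 138 | 230 223 229 7 142 | 231 223 229 7 145 | 232 223 229 7 145 | 233 223 229 7 145 | 234 222 230 9 138 | 235 222 230 9 141 | 236 222 230 9 145 | 237 222 230 9 149 | 238 222 230 9 150 | 239 222 230 9 147 | 240 222 230 9 146 | 241 222 230 9 146 | 242 222 230 9 144 | 243 222 230 9 142 | 244 222 230 9 141 | 245 223 230 8 146 | 246 223 230 8 146 | 247 223 231 9 142 | 248 223 232 10 140 | 249 223 232 10 142 | 250 223 232 10 142 | 251 223 232 10 140 | 252 223 232 10 136 | 253 224 231 8 145 | 254 224 231 8 146 | 255 226 231 6 108 | 260 225 232 4 209 |
```

Call:
{"method": "jog_arm", "body": {"delta_pos": [[0.05, 0.2, -0.03], [0.1, 0.4, -0.06], [0.15, 0.6, -0.1], [0.15, 0.6, -0.1]], "turn": [0, 0, 0, 0], "grip": [1, 1, 1, 1]}}

```text
time_s: 24.98
position: [0.4778, 0.1023, 0.0331]
tcp_rot: [[0.238, 0.971, 0.0], [0.971, -0.238, -0.001], [-0.001, 0.0, -1.0]]
force: [-1.5, -1.4, 8.8]
opening: 0.248
grasp_force: 30.0
```

```bash
python3 k.py
python3 - <<'E'
from h import *
import h
s=cam('side')
# plug now stood on socket rim (z=.032), G over it; rows of handle edges for several tilts, foot centre shift in y (mm) about low end
p=read_state()['position']
for t in(-16,-12,-8,-4,0,4):
    a=np.radians(t); o=[]
    for u,w in((17,70),(-17,70),(-17,6)):
        du,dw=u/1e3,(w-54)/1e3
        o.append(round(proj(s,[*(p[:2]+Y*(du*np.cos(a)+dw*np.sin(a))),p[2]-.0148+.066+dw*np.cos(a)-du*np.sin(a)])[1],1))
    print(t,o)
E
```

```text
[0.4778 0.1023 0.0331] [-2.6 -0.5  9.5] [-0.51  0.45 -0.05] 0.25108571172555555 29.999058796092868
or [226.8879668  241.92116183] [222 228  12  28 241]
or [231.  259.5] [230 259   3   2   4]
221 225 225 1 151 | 228 224 229 6 143 | 229 224 230 7 136 | 230 223 230 8 132 | 231 223 230 8 138 | 232 223 230 8 140 | 233 223 230 8 141 | 234 223 230 8 141 | 235 222 230 9 138 | 236 222 230 9 148 | 237 222 230 9 153 | 238 222 230 9 146 | 239 222 230 9 144 | 240 222 230 9 143 | 241 223 230 8 150 | 242 223 230 8 150 | 243 223 230 8 150 | 244 223 231 9 146 | 245 223 231 9 146 | 246 223 231 9 147 | 247 223 233 11 141 | 248 223 232 10 146 | 249 223 232 10 145 | 250 223 232 10 143 | 251 223 232 10 140 | 252 224 232 9 144 | 253 224 232 9 145 | 254 224 231 8 155 | 255 226 231 6 114 | 259 230 231 2 196 | 260 231 232 2 212 | -16 [np.float64(228.6), np.float64(240.5), np.float64(254.3)]
-12 [np.float64(228.6), np.float64(239.8), np.float64(255.2)]
-8 [np.float64(228.5), np.float64(239.1), np.float64(256.0)]
-4 [np.float64(228.5), np.float64(238.4), np.float64(256.7)]
0 [np.float64(228.6), np.float64(237.7), np.float64(257.4)]
4 [np.float64(228.7), np.float64(237.0), np.float64(257.9)]
```

Call:
{"method": "jog_arm", "body": {"delta_pos": [[0.05, 0.2, -0.1], [0.1, 0.4, -0.2], [0.15, 0.6, -0.3], [0.15, 0.6, -0.3]], "turn": [0, 0, 0, 0], "grip": [1, 1, 1, 1]}}

```text
time_s: 25.58
position: [0.4784, 0.1049, 0.0322]
tcp_rot: [[0.234, 0.972, -0.002], [0.972, -0.234, -0.006], [-0.006, -0.0, -1.0]]
force: [-7.7, -15.5, 29.5]
opening: 0.249
grasp_force: 30.0
```

```bash
python3 k.py
```

```text
[0.4784 0.1049 0.0322] [ -7.4 -16.5  29.8] [-2.99  1.27 -0.06] 0.25046615174728093 29.98829298885539
or [227.03643725 241.5465587 ] [222 227  12  29 247]
227 225 228 4 111 | 228 224 230 7 135 | 229 224 230 7 137 | 230 224 230 7 138 | 231 223 230 8 134 | 232 223 230 8 137 | 233 223 230 8 139 | 234 222 230 9 133 | 235 222 230 9 146 | 236 222 230 9 153 | 237 222 231 10 141 | 238 223 230 8 151 | 239 223 230 8 152 | 240 223 231 9 146 | 241 223 231 9 147 | 242 223 231 9 147 | 243 223 231 9 148 | 244 223 231 9 150 | 245 223 231 9 151 | 246 223 232 10 146 | 247 223 233 11 143 | 248 223 232 10 146 | 249 223 232 10 145 | 250 223 232 10 144 | 251 223 232 10 145 | 252 223 232 10 145 | 253 224 232 9 151 | 254 224 231 8 151 | 255 229 231 3 110 | 260 231 232 2 214 |
```

Call:
{"method": "jog_arm", "body": {"delta_pos": [[0, 0, 0.3], [0, 0, 0.6], [0, 0, 1.2], [0, 0, 2.4], [0, 0, 2.4], [0, 0, 2.4]], "turn": [0, 0, 0, 0, 0, 0], "grip": [1, 1, 1, 1, 1, 1]}}

```text
time_s: 26.38
position: [0.4796, 0.1088, 0.0529]
tcp_rot: [[0.239, 0.971, 0.0], [0.971, -0.239, 0.0], [0.0, 0.0, -1.0]]
force: [-1.3, 0.4, -1.0]
opening: 0.254
grasp_force: 30.0
```

```bash
python3 k.py
python3 - <<'E'
from h import *
s=cam('side'); p=read_state()['position']
for t in(-12,-8,-4,0,4,8):
    a=np.radians(t); o=[]
    for u,w in((17,70),(-17,70),(-17,6)):
        du,dw=u/1e3,(w-51)/1e3
        o.append(round(proj(s,[*(p[:2]+Y*(du*np.cos(a)+dw*np.sin(a))),p[2]-.0322+.032+.051+dw*np.cos(a)-du*np.sin(a)])[1],1))
    print(t,o)
d=(p[:2]-P0)*100; print('rack y off mm',10*d@Y,'rack x',10*d@np.array([.971,-.239]))
E
```

```text
[0.4795 0.1087 0.0528] [-0.2 -0.3 -2. ] [-0.11 -0.05 -0.05] 0.2523533055719428 29.985997744370252
or [226.90836653 234.10358566] [222 220  12  28 251]
or [223.5 251. ] [222 251   4   1   4]
220 224 230 7 137 | 221 224 230 7 136 | 222 223 230 8 133 | 223 223 230 8 135 | 224 223 230 8 137 | 225 223 230 8 139 | 226 222 230 9 134 | 227 222 230 9 149 | 228 222 230 9 157 | 229 222 230 9 146 | 230 222 230 9 147 | 231 222 230 9 146 | 232 223 230 8 151 | 233 223 231 9 146 | 234 223 231 9 146 | 235 223 231 9 147 | 236 223 231 9 148 | 237 223 231 9 150 | 238 223 231 9 150 | 239 223 233 11 143 | 240 223 233 11 143 | 241 223 232 10 146 | 242 220 232 11 145 | 243 223 232 10 143 | 244 223 232 10 144 | 245 223 232 10 145 | 246 223 231 9 150 | 247 224 231 8 124 | 251 222 225 4 212 | 252 231 232 2 203 | -12 [np.float64(219.9), np.float64(231.0), np.float64(247.0)]
-8 [np.float64(219.8), np.float64(230.2), np.float64(247.7)]
-4 [np.float64(219.8), np.float64(229.4), np.float64(248.4)]
0 [np.float64(219.8), np.float64(228.7), np.float64(248.9)]
4 [np.float64(219.9), np.float64(227.9), np.float64(249.4)]
8 [np.float64(220.0), np.float64(227.2), np.float64(249.8)]
rack y off mm 3.2253177326662366 rack x 11.468437641092942
```

Call:
{"method": "jog_arm", "body": {"delta_pos": [[-0.4, 0, 0], [-0.8, -0.02, 0], [-1.19, -0.04, 0], [-1.19, -0.04, -0.3], [-1.19, -0.04, -0.6], [-1.19, -0.04, -0.6], [-1.19, -0.04, -0.6], [-1.19, -0.04, -0.6]], "turn": [0, 0, 0, 0, 0, 0, 0, 0], "grip": [1, 1, 1, 1, 1, 1, 1, 1]}}

```text
time_s: 27.48
position: [0.4679, 0.1082, 0.0469]
tcp_rot: [[0.239, 0.971, 0.0], [0.971, -0.239, 0.0], [0.0, 0.0, -1.0]]
force: [0.5, -0.0, -2.3]
opening: 0.253
grasp_force: 30.0
```

```bash
python3 k.py
python3 - <<'E'
from h import *
s=cam('side'); p=read_state()['position']
for t in(-8,-4,0,4,8):
    a=np.radians(t); o=[]
    for u,w in((17,70),(-17,70),(-17,6)):
        du,dw=u/1e3,(w-51)/1e3
        o.append(round(proj(s,[*(p[:2]+Y*(du*np.cos(a)+dw*np.sin(a))),p[2]-.0322+.032+.051+dw*np.cos(a)-du*np.sin(a)])[1],1))
    print(t,o)
d=p[:2]-P0; print(1000*d@Y,1000*d@np.array([.971,-.239]))
im=s['color'];b=cv2.imread('pics/side0.png')
# dark foot / socket rows profile along handle column & battery check
H=cv2.cvtColor(im,cv2.COLOR_BGR2HSV)
for r in range(243,266): print(r,im[r,220:226].mean(0).round(),b[r,220:226].mean(0).round())
E
```

```text
[0.4678 0.1082 0.0469] [-0.1  0.2 -1.1] [-0.03 -0.05 -0.  ] 0.24683283523806776 29.985890497919172
or [222.376 236.596] [217 221  12  30 250]
221 224 224 1 131 | 222 221 224 4 121 | 223 219 225 7 133 | 224 219 225 7 136 | 225 219 225 7 139 | 226 218 225 8 134 | 227 218 225 8 137 | 228 218 225 8 139 | 229 218 225 8 140 | 230 217 225 9 145 | 231 217 226 10 147 | 232 218 226 9 147 | 233 218 226 9 146 | 234 218 226 9 147 | 235 218 226 9 149 | 236 218 226 9 151 | 237 218 226 9 151 | 238 218 226 9 151 | 239 218 226 9 151 | 240 218 226 9 152 | 241 219 228 10 140 | 242 219 228 10 144 | 243 219 228 10 143 | 244 219 228 10 143 | 245 219 228 10 143 | 246 219 227 9 149 | 247 219 227 9 152 | 248 219 227 9 156 | 249 219 227 9 156 | 250 221 226 6 119 | 254 217 227 2 212 | 255 218 221 2 195 | -8 [np.float64(222.3), np.float64(232.7), np.float64(250.1)]
-4 [np.float64(222.2), np.float64(232.0), np.float64(250.7)]
0 [np.float64(222.3), np.float64(231.2), np.float64(251.3)]
4 [np.float64(222.3), np.float64(230.5), np.float64(251.8)]
8 [np.float64(222.4), np.float64(229.7), np.float64(252.2)]
0.02929547
[... 191 characters left out ...]
  84. 155.] [ 45.  90. 170.]
248 [ 42.  85. 159.] [ 45.  90. 170.]
249 [ 42.  86. 162.] [ 45.  90. 170.]
250 [ 43.  68. 118.] [ 46.  90. 170.]
251 [44. 46. 52.] [ 45.  90. 169.]
252 [46. 48. 53.] [ 45.  90. 169.]
253 [51. 64. 78.] [ 45.  90. 169.]
254 [ 84. 163. 218.] [ 45.  90. 169.]
255 [ 83. 160. 213.] [ 45.  90. 169.]
256 [ 88. 112. 135.] [ 44.  90. 169.]
257 [ 95.  97. 100.] [ 44.  90. 168.]
258 [ 95.  97. 100.] [ 44.  90. 168.]
259 [115. 117. 120.] [ 45.  90. 168.]
260 [123. 125. 128.] [ 44.  90. 168.]
261 [122. 125. 127.] [ 44.  73. 124.]
262 [119. 121. 124.] [58. 65. 80.]
263 [140. 143. 145.] [130. 133. 136.]
264 [148. 151. 155.] [148. 151. 154.]
265 [150. 152. 155.] [136. 138. 141.]
```

Run:
```python
from h import *
s=cam('side'); p=read_state()['position']; im=s['color']; b=cv2.imread('pics/side0.png')
for t in(-8,-4,0,4,8):
    a=np.radians(t); o=[]
    for u,w in((17,70),(-17,70),(-17,6),(-29,6),(-32,3),(-29,0)):
        du,dw=u/1e3,(w-51)/1e3
        o.append(round(proj(s,[*(p[:2]+Y*(du*np.cos(a)+dw*np.sin(a))),p[2]-.0322+.032+.051+dw*np.cos(a)-du*np.sin(a)])[1],1))
    print(t,o)
for r in range(219,236): print(r,im[r,219:226,2],b[r+11,219:226,2])
for r in range(250,262): print(r,im[r,214:232,2])
t=cam('top')['color']; H=cv2.cvtColor(t,cv2.COLOR_BGR2HSV)
m=(H[...,0]>5)&(H[...,0]<20)&(H[...,1]>150)&(H[...,2]>80)
for q in blobs(m[195:260,290:350],3): print(q[0]+[290,195],q[1])
```

```text
-8 [np.float64(222.3), np.float64(232.7), np.float64(250.1), np.float64(253.9), np.float64(255.7), np.float64(255.5)]
-4 [np.float64(222.2), np.float64(232.0), np.float64(250.7), np.float64(254.4), np.float64(256.1), np.float64(256.0)]
0 [np.float64(222.2), np.float64(231.2), np.float64(251.3), np.float64(254.7), np.float64(256.5), np.float64(256.5)]
4 [np.float64(222.3), np.float64(230.5), np.float64(251.8), np.float64(254.9), np.float64(256.7), np.float64(256.9)]
8 [np.float64(222.4), np.float64(229.7), np.float64(252.2), np.float64(255.1), np.float64(256.8), np.float64(257.1)]
219 [97 94 93 87 89 97 91] [80 56 57 56 55 57 55]
220 [123 115  97  64  78 112  87] [57 57 59 56 56 55 56]
221 [139 140 112  72  94 133  95] [57 57 58 57 56 56 58]
222 [130 139 124 110 117 131  92] [61 90 87 86 75 73 58]
223 [135 139 139 139 139 135  99] [ 88 180 177 175 172 170 164]
224 [142 139 139 139 139 138 122] [133 221 220 220 219 220 219]
225 [142 139 140 139 141 140 133] [166 220 220 220 220 220 219]
226 [141 141 140 139 139 140 134] [204 221 221 220 220 220 219]
227 [140 140 141 141 140 139 134] [2
[... 851 characters left out ...]

254 [224 112 190 214 218 219 216 216 219 218 218 219 216 210 121  94  92 103]
255 [214 144 171 184 188 193 198 202 222 216 218 219 221 221 154  99  90 102]
256 [183 157 128 107 110 116 119 123 148 139 140 141 145 148 129 100  93 101]
257 [172 159 103  87  97 101 101 100 101 100 100  99  98  99 102 100  94 100]
258 [163 156  90  87 100 101 100  99 101 101  99 100 100 100 100 102 102  99]
259 [159 150  88  88 100 100 101 139 138 139 100 100 100 100 100  91 103 100]
260 [156 126  88  92 101 102 101 155 154 152 101  99 101 100 100 103 141 131]
261 [156 106  88  96 102 101 101 155 155 153  99 100 101 101 101 114 155 141]
[295.  254.2] [ 3 59  5  2  5]
[297.66666667 258.88888889] [ 4 63  8  2  9]
```

The plug is upright to within a couple of degrees, about 1.5 cm above the socket and free of contact: the wrist reads only its weight.

```bash
python3 -c "
from rig import *
print(hand_in())"
```

```text
the job is handed in; nothing more can be done
None
```

Handed in, no verdict shown: the spare is upright in the middle cup and released; the plug was rocked about 16° toward the batteries, then 17° away, came free, was straightened by pressing its foot on the socket's rim, and is held upright about 1.5 cm above the socket.

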